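# Hook a cradle arm into a slotted rack post and press it home

## Task

One post of the small chisel rack has lost its cradle arm. Hang the loose arm in the upper pair of slots of the empty post, level with the arm on the other post: put its two tabs through the slots, lower it and let go so that it hangs by itself on the post's spring catch; then press down on the arm's ledge, without hammering or forcing it, until the tabs are fully home and the catch snaps out over the ledge. Leave the other things on the bench where they are.

Things in the scene. Friction and masses are not known exactly. Their poses are not given: they have to be found in the camera images.
- loose_arm: Loose L-shaped cradle arm, about 0.2 kg, standing right way up on its wooden arm. Origin: on the flat back of its steel leg, mid-width, at the underside; z up, -x out along the arm, tabs on the +x side. Wood: 30 wide (y), 25 high, x -5 to -130 mm, with an upturned tip 45 mm high at its end. Leg: 60 wide, x -5 to 0, 83 high, with a window 24 wide at z 46 to 78.
- tabs (a point): Middle between the necks of the loose arm's two hook tabs, on the back of its leg (x 0, y 0, z 63 mm in its frame). The tabs stand at y +21 and -21 mm, each 8 wide: a neck 10 high (z 58 to 68) goes back to x +10.6 and ends in a lip that hangs down to z 39.5, leaving 5.6 mm between leg and lip.
- ledge (a point): Middle of the top of the loose arm's ledge (x -18, z 83 mm in its frame): where to press down. The ledge is level, 60 wide, 5 thick, at the top of the leg, from x 0 to -32 mm. Pressing further out on the arm makes the tabs bind; more than about 40 N there would strain the tabs once they are home.
- grip (a point): Point in the loose arm's wooden part at x -68, z 12.5 mm in its frame, where it can be gripped from above. The wood is 30 mm wide there (along y); the arm balances a little nearer to the leg.
- empty_post: Fixed grey sheet-steel post without an arm: a channel 68 wide, 32 deep, 212 high, open at the back and top. Origin: at bench level, mid-width, on the plane of its front face; -x points out of the face, z up. Foot plate 5 mm thick, 92 wide, 35 mm out in front of the face.
- slots (a point): Middle of the empty post's upper pair of slots, on the plane of the face, 173 mm up. The slots are centred 21 mm to either side, each 11 wide and 36 high (z 155 to 191 mm above the bench), in the 4 mm thick face. A lower pair, not to be used, lies at z 57 to 93.
- seat (a point): Where the loose arm's origin lies when it is fully home in the empty post's upper slots: on the front face, 97 mm above the bench, axes as the post's. The tabs pass straight in (along +x) with the arm 20.5 to 25.5 mm above this height, 23 being the middle; lowered from there, it comes to rest on the catch about 12 to 14 mm above it.
- catch (a joint): Spring catch of the empty post: a steel leaf 16 wide between the upper slots that leans out of the face by 6 mm at z 183 to 194 mm. Angle in rad: 0 = standing out, 0.27 = pushed in flush. It carries the arm's weight; pressing the ledge with roughly 10 to 20 N (friction varies) pushes the arm past it, it springs out over the ledge's rear edge, and the arm meets a hard stop.
- full_post: An identical fixed post, parallel to the empty one and 200 mm beside it (on either side), that already carries an identical arm, fully home in its upper slots; same frame as the empty post. Its arm reaches 130 mm out in front.
- try_square: Bystander: loose try square lying flat, wooden stock and steel blade, 163x100x19 mm, in front of the posts. Origin under its middle.
- glue_pot: Bystander: loose dark glue pot, 68 mm across, 66 high, at the left. Origin under its middle.
- wax_block: Bystander: loose pale wax block 40x56x20 mm, at the right. Origin under its middle.

How it is judged (in metres and radians):
On the way:
1. the loose arm hangs by its tabs in the upper slots of the empty post, resting on the catch, and nothing holds it (x of loose_arm in the frame of seat between -0.006 and 0.004 m and y of loose_arm in the frame of seat between -0.005 and 0.005 m and z of loose_arm in the frame of seat between 0.005 and 0.017 m and linear speed of loose_arm below 0.02 m/s and contact force between the fingers and loose_arm below 0.1 N), for 0.2 s.
At the end, for the whole second after the job is handed in: The loose arm sits in the upper slots of the empty post within 3 mm of fully home in height, 4 mm sideways and 5 mm off the face, tilted less than 4 degrees, at rest and released, with the catch sprung out (under 0.08 rad) over its ledge (x of loose_arm in the frame of seat between -0.005 and 0.003 m and y of loose_arm in the frame of seat between -0.004 and 0.004 m and z of loose_arm in the frame of seat between -0.003 and 0.003 m and linear speed of loose_arm below 0.02 m/s and contact force between the fingers and loose_arm below 0.1 N and angle between loose_arm's own z axis and vertical below 0.07 rad and value of joint catch below 0.08 rad); the robot touches nothing.
It fails at once if the arm is forced: more than 50 N between it and the empty post (contact force between loose_arm and empty_post above 50 N).
It fails at once if the try square is moved by more than 20 mm (distance of try_square from where it was at the start of the episode above 0.02 m).
It fails at once if the glue pot is moved by more than 20 mm (distance of glue_pot from where it was at the start of the episode above 0.02 m).
It fails at once if the wax block is moved by more than 20 mm (distance of wax_block from where it was at the start of the episode above 0.02 m).
It also fails if it takes over 48 s, if anything falls off the work surface, if the arm or the gripper's body presses on something with over 40 N, if the wrist force passes 120 N, or if a joint passes its speed limit or range.

## Robot

A 6-joint arm with a two-finger parallel gripper is mounted at the origin on a cart in front of the work surface, level with it; the furniture and walls round the work are solid. World frame = base frame: x ahead of the robot, y to its left, z up, the work surface at z = 0. Lengths are in mm, angles in rad, forces in N, time in s.
With the tool pointing down it reaches from about 275 to 750 mm from the base axis. Payload 10.2 kg.
Tool frame: the origin (TCP) lies at the centre of the arm's flange, where the gripper is bolted on; the fingertips stand 173 mm ahead of it and the grasp point (between the pads) lies 155 mm ahead of it; z points along the fingers, y is the line along which they close (so a half turn about z gives the same grasp; the last joint's range is limited). The gripper opens to 85 mm and grips with 20 to 120 N. Pads are 22 mm wide; open, the fingers measure 114 mm over their backs; the gripper's body (76 mm by 85 mm) begins 54 mm behind the grasp point. The pads swing forward as they close: fully open they stand 13 mm farther back than shut.
Start: joints at [1.058, 0.313, 1.498, -0, 1.331, -0.223], TCP at [150.038, 503.111, 404.694] pointing down, gripper open.
Joint ranges: [-2.94, 2.94], [-0.97, 2.17], [0.19, 2.56], [-1.23, 4.37], [0.02, 3.11], [-2.88, 2.88]. Speed limits (rad/s): [2.39, 2.39, 3.01, 3.14, 3.14, 3.14].

## Interface

Orientations are given as a unit quaternion [w, x, y, z].
In Python, from rig import ctrl gives the robot as it stands.
- The arm moves only by the tool steer_hand, called as a command line: name --pt "numbers of a row" for each row, then --argument value for the rest. Schema: {"type":"object","properties":{"motion":{"type":"array","items":{"type":"array","items":{"type":"number"},"minItems":6,"maxItems":6},"minItems":1,"maxItems":8},"jaw":{"type":"number"},"grip_n":{"type":"number"},"only":{"type":"string"},"quiet":{"type":"boolean"},"lines":{"type":"string"}},"required":["motion"],"additionalProperties":false}. motion is a list of rows, 1 to 8 of them, each of 6 numbers: dx, dy, dz in mm, then a rotation vector rx, ry, rz in rad; each row is the pose to reach, as a shift and turn from the pose commanded when the call began, along the tool's axes at that moment; what a row does not reach only later rows make up. A row lasts 1/10 s, in which the tool goes at most 50 mm and 0.15 rad, less where a joint would pass 70% of its speed; a pose out of reach is approached as far as the arm can. jaw is the opening from 0.0 (shut) to 1.0 (fully open), set as the call begins (left out keeps the last). The fingers move at their own pace and stop on an object; grip_n is the grip in N (left out, the last holds). Time passes only in rows, so rows that do not move let the fingers close. The tool returns the time, the measured TCP pose, the force, the opening and the grip force at its end. only (a regular expression) keeps the lines of the reply that match it, lines (a string "A,B") keeps lines A to B, and quiet returns only ok. Input that does not fit is refused with a message, and nothing moves.
- ctrl.sense(): the state, without advancing time (a new reading comes with each control period).
- ctrl.capture(name): name is "side" or "top" or "wrist"; returns the picture (420x560x3 uint8, red, green, blue); there is no depth.
- ctrl.calibration(name): a dict with "fx", "fy", "cx", "cy" (pixels), "position" and "attitude" of the camera in the world. Camera axes: x right, y down, z forward; pixel columns grow to the right and rows downward; lengths in mm; the calibration is good to about 2 mm. A picture is of the moment at which its call begins: read the wrist's pose just before it. calibration takes no time and is no camera call; for the wrist camera it gives the pose at the moment of the call.
- ctrl.finish_job(): hands the job in; it is judged then, once.
The state is a dict: "time_s": time; "joints": joint angles; "dq": joint speeds; "tau": joint torques, N m; "eef_pos": TCP position; "ee_rot": TCP orientation; "force": force on the tool from outside, world axes, zero at the start; "wrist_torque": the same for the moment, N m; "grip_width": opening from 0.0 (shut) to 1.0 (fully open); "grip_force": force on a finger pad.
Only numpy, scipy, OpenCV 4.12 (cv2) and the standard library are available. Lean on these libraries where they do the work, as an engineer would, in place of code of your own. Each camera call takes 0.05 s, during which the arm holds its last target. There are 200 camera calls.

## Working session

There is one attempt and no reset: what is moved stays moved. The work goes in short steps, Python scripts to look and compute and a tool call to move; the robot and the scene stay as the last step left them, time stands still between calls to the robot, and variables do not carry over. Pictures are saved under pics/ and viewed, at most 11 in all, crops included, and the job is handed in when it is done.

```bash
ls; mkdir -p pics
```

Create h.py:
```python
import numpy as np,cv2
from rig import ctrl
from scipy.spatial.transform import Rotation as R
def q2R(q): return R.from_quat([q[1],q[2],q[3],q[0]]).as_matrix()
def ray(c,u,v):
    d=np.array([(u-c['cx'])/c['fx'],(v-c['cy'])/c['fy'],1.])
    A=np.array(c['attitude'],float)
    M=A if A.shape==(3,3) else q2R(A)
    return np.array(c['position'],float),M@d
def onz(c,u,v,z):
    p,d=ray(c,u,v); return p+d*(z-p[2])/d[2]
def proj(c,P):
    A=np.array(c['attitude'],float); M=A if A.shape==(3,3) else q2R(A)
    k=M.T@(np.array(P,float)-np.array(c['position'])); return np.array([c['fx']*k[0]/k[2]+c['cx'],c['fy']*k[1]/k[2]+c['cy']])
def grab(n,f):
    im=ctrl.capture(n); cv2.imwrite(f'pics/{f}.png',cv2.cvtColor(np.asarray(im),cv2.COLOR_RGB2BGR)); return im
```

Run:
```python
from h import *
for n in ["top","side","wrist"]:
    print(n,ctrl.calibration(n)); grab(n,n+'0')
s=ctrl.sense();print(s)
```

```text
pics
rig.py
top {'fx': 544.6096358695925, 'fy': 544.6096358695925, 'cx': 285.36726040295343, 'cy': 207.60484100463535, 'position': array([ 378.27014788, -136.22834329, 1321.29081117]), 'attitude': array([ 0.04261382, -0.70390212,  0.7076375 , -0.04421588])}
side {'fx': 481.7274683725372, 'fy': 481.7274683725372, 'cx': 274.8322076614869, 'cy': 202.30667874511607, 'position': array([1371.60127868,  225.34425784,  611.97846759]), 'attitude': array([-0.28579243,  0.47488474,  0.71595118, -0.42452453])}
wrist {'fx': 289.35173561902224, 'fy': 289.35173561902224, 'cx': 279.0513586135401, 'cy': 213.59184678950464, 'position': array([ 74.81541616, 526.23028779, 373.33529064]), 'attitude': array([0.12531889, 0.79208343, 0.59023006, 0.09234443])}
{'time_s': 0.15, 'joints': array([ 1.05757794e+00,  3.13317274e-01,  1.49825193e+00,  1.07444393e-05,
        1.33099971e+00, -2.23424284e-01]), 'dq': array([-0.00034017, -0.00154775, -0.00375315, -0.00111146,  0.00114141,
       -0.00016455]), 'tau': array([ 8.07392116e-04, -4.12367928e+01, -2.59796959e+01, -2.16235817e-04,
        3.21252133e-03, -4.72320380e-06]), 'eef_pos': array([150.0315825 , 503.07937504, 404.27260849]), 'ee_rot': array([-1.80618982e-04,  1.44391810e-01,  9.89520473e-01, -4.53513696e-04]), 'force': array([ 0.6840097 , -1.22230368, -0.20404082]), 'wrist_torque': array([-0.01961385, -0.00409659,  0.00321737]), 'grip_force': 0.0, 'grip_width': 0.998185081651434}
```

View pics/top0.png

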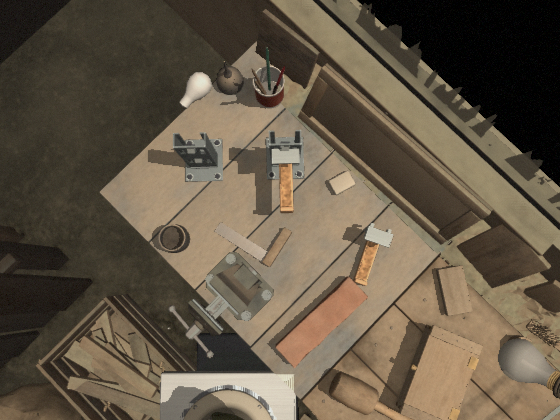

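View pics/side0.png

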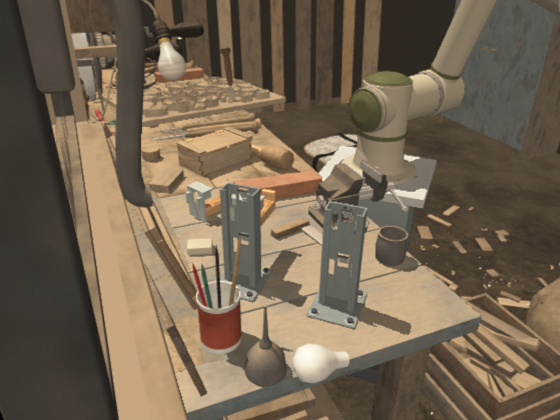

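The top view shows the empty post around (198,160), the full post with its arm at (285,165), and the loose arm with its ledge at (379,236) and wood down to (365,282). The square is at (255,245), the pot at (172,237) and the wax at (342,182). The side view agrees, with the empty post at right (340,260).

Run:
```python
from h import *
im=cv2.imread('pics/top0.png')
a=cv2.resize(im[122:192,165:232],None,fx=6,fy=6,interpolation=cv2.INTER_CUBIC)
b=cv2.resize(im[220:290,340:406],None,fx=6,fy=6,interpolation=cv2.INTER_CUBIC)
cv2.imwrite('pics/crop0.png',np.hstack([a,b])[:, :800])
c=ctrl.calibration('top')
for n,u,v,z in [('postfoot',200,175,5),('posttop',197,140,212),('full top',285,135,212),('ledge',379,236,83),('woodtip',366,280,45),('sq',255,245,10),('pot',172,237,66),('wax',342,182,20)]: print(n,onz(c,u,v,z).round())
```

```text
postfoot [622.  69.   5.]
posttop [658.  44. 212.]
full top [ 668. -139.  212.]
ledge [ 465. -352.   83.]
woodtip [ 365. -326.   45.]
sq [450. -66.  10.]
pot [466. 122.  66.]
wax [ 601. -277.   20.]
```

View pics/crop0.png

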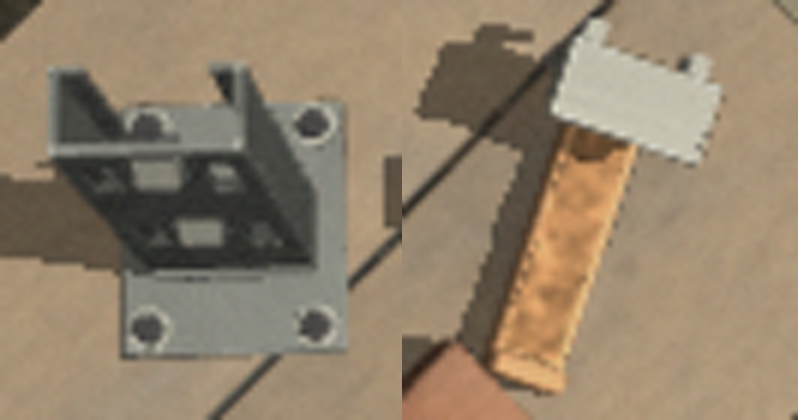

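Crop: the post's face top edge runs (173,147) to (206,147) and its foot plate front edge is at v≈181. The ledge front edge of the loose arm runs from about (365,239) to (389,247), and the wood tip ends at about (355–367,284), near the red brick.

Run:
```python
from h import *
c=ctrl.calibration('top')
P=lambda x,y,z,ox,oy,s=0:onz(c,ox+(x-s)/6,oy+y/6,z)
l=[P(552,112,83,340,220,402),P(698,163,83,340,220,402),P(722,87,83,340,220,402),P(580,30,83,340,220,402)]
for p in l: print(p.round(1))
e=l[0]-l[1]; print('ledge front len',np.linalg.norm(e),'yaw of arm y axis',np.degrees(np.arctan2(e[1],e[0])), np.linalg.norm(l[1]-l[2]))
tip=[P(495,368,45,340,220,402),P(562,392,45,340,220,402)]
mid=(l[0]+l[1])/2; tm=(tip[0]+tip[1])/2; print('tip',tip,'dir',np.degrees(np.arctan2(*(mid-tm)[1::-1])),np.linalg.norm((mid-tm)[:2]))
a,b=P(50,150,212,165,122),P(245,148,212,165,122); e=a-b; print('post top',a,b,np.linalg.norm(e),np.degrees(np.arctan2(e[1],e[0])),(a+b)/2)
a,b=P(122,355,5,165,122),P(347,355,5,165,122); e=a-b; print('foot front',a,b,np.linalg.norm(e),np.degrees(np.arctan2(e[1],e[0])),(a+b)/2)
print('brick corner',P(446,345,40,340,220,402))
s=ctrl.sense(); M=q2R(s['ee_rot']); print(M.round(3))
w=ctrl.calibration('wrist'); print('cam in tool',M.T@(w['position']-s['eef_pos']), (M.T@q2R(w['attitude'])).round(3))
```

```text
[ 459.  -320.3   83. ]
[ 439.4 -375.1   83. ]
[ 468.2 -385.1   83. ]
[ 490.2 -331.7   83. ]
ledge front len 58.23679603531213 yaw of arm y axis 70.3242725882879 30.433746210478787
tip [array([ 362.46156211, -301.53954787,   45.        ]), array([ 353.12062036, -327.269175  ,   45.        ])] dir -20.00903783422339 97.30543215600008
post top [643.47983669  93.23164436 212.        ] [643.85381089  25.6579289  212.        ] 67.57475029322643 90.31708962915353 [643.66682379  59.44478663 212.        ]
foot front [607.32585778 104.98105718   5.        ] [606.85972794  13.16091228   5.        ] 91.82132806035902 89.70913743667134 [607.09279286  59.07098473   5.        ]
brick corner [ 371.36938153 -283.30903519   40.        ]
[[-0.958  0.286 -0.   ]
 [ 0.286  0.958 -0.001]
 [ 0.    -0.001 -1.   ]]
cam in tool [78.68502033  0.73603347 30.87731233] [[-0.    -0.951 -0.308]
 [ 1.    -0.    -0.001]
 [ 0.001 -0.308  0.951]]
```
Post: yaw ~0, face at x≈642.5-ish (front foot 607 +35 = 642), y 59.3. Excellent, 90°: sheets consistent. 

The measurements agree with the given sizes. The post has a yaw of about 0, its face at x≈642 and y≈59. The loose arm's origin is about (479,-359), with its x axis at -20°. I'll move above the arm.

steer_hand --pt "-35 -37 0 0 0 0" --pt "-70 -74 0 0 0 0" --pt "-105 -111 0 0 0 0" --pt "-140 -147 0 0 0 0.02" --pt "-175 -184 0 0 0 0.04" --pt "-210 -221 0 0 0 0.058" --pt "-245 -258 0 0 0 0.058" --pt "-280 -295 0 0 0 0.058" --jaw 1.0

```text
time_s: 0.95
eef_pos: [331.3, 144.5, 404.8]
ee_rot: [0.0, 0.173, 0.985, 0.0]
force: [0.8, 0.4, -0.3]
grip_width: 0.994
grip_force: 0.0
```

Run:
```python
from h import *
s=ctrl.sense(); M=q2R(s['ee_rot']); print(M.T@(np.array([402.2,-330.6,330])-s['eef_pos']),M.round(3))
```

```text
[-228.52112805 -422.53215602   74.79859154] [[-0.94   0.341  0.001]
 [ 0.341  0.94   0.   ]
 [-0.001  0.    -1.   ]]
```

steer_hand --pt "-22 -41 0 0 0 0" --pt "-44 -82 0 0 0 0" --pt "-66 -123 10 0 0 0" --pt "-88 -164 20 0 0 0" --pt "-110 -205 30 0 0 0" --pt "-132 -246 40 0 0 0" --pt "-154 -287 50 0 0 0" --pt "-176 -328 60 0 0 0"

```text
time_s: 1.75
eef_pos: [384.5, -224.0, 344.2]
ee_rot: [0.0, 0.173, 0.985, 0.0]
force: [0.2, 1.2, 0.7]
grip_width: 1.002
grip_force: 0.0
```

steer_hand --pt "-24 -46 0 0 0 0" --pt "-49 -92 0 0 0 0" --pt "-49 -92 0 0 0 0" --pt "-49 -92 0 0 0 0"

```text
time_s: 2.15
eef_pos: [399.2, -325.8, 344.0]
ee_rot: [-0.0, 0.174, 0.985, 0.001]
force: [0.5, 0.4, -0.1]
grip_width: 0.999
grip_force: 0.0
```

Run:
```python
from h import *
s=ctrl.sense(); M=q2R(s['ee_rot']); print(M.T@(np.array([402.2,-330.6,177])-s['eef_pos']),M.round(3)); grab('wrist','w1')
c=ctrl.calibration('wrist'); print(c)
```

```text
[ -4.64027316  -3.58202533 166.97855928] [[-0.94   0.342 -0.001]
 [ 0.342  0.94   0.001]
 [ 0.001  0.001 -1.   ]]
{'fx': 289.35173561902224, 'fy': 289.35173561902224, 'cx': 279.0513586135401, 'cy': 213.59184678950464, 'position': array([ 325.52551667, -297.13175164,  313.4600218 ]), 'attitude': array([0.12710113, 0.80907022, 0.56682742, 0.08920407])}
```

View pics/w1.png

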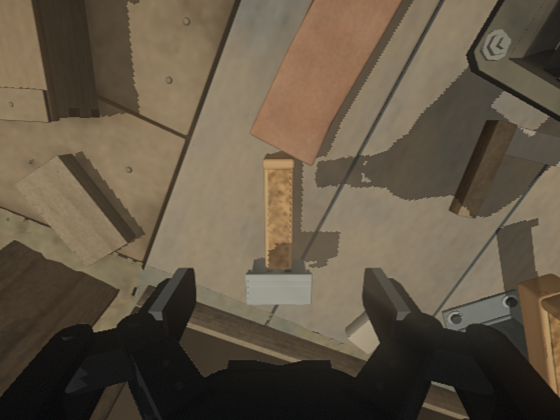

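The wrist view shows the arm aligned, with the ledge at (247..311, 273..304) and the wood centred at u≈279. The brick corner at (313,165) is beyond the wood's tip.

Run:
```python
from h import *
c=ctrl.calibration('wrist')
a,b=onz(c,247,272,83),onz(c,311,272,83); print('ledge front',a,b,np.linalg.norm(a-b)); 
e=a-b
if e[1]<0:e=-e
print(np.degrees(np.arctan2(e[1],e[0])),(a+b)/2)
a,b=onz(c,264.5,170,45),onz(c,294,170,45); print('wood tip',a,b,(a+b)/2)
a,b=onz(c,265,240,25),onz(c,292.5,240,25); print('wood mid',(a+b)/2,np.linalg.norm(a-b))
s=ctrl.sense(); M=q2R(s['ee_rot']); print(s['eef_pos'],M.T@(np.array([402.2,-330.6,177])-s['eef_pos']))
x=np.array([.94,-.342]);y=np.array([.342,.94])
for n,p in [('mid',(a+b)/2)]: print('lat of tool vs wood',y@((p-s['eef_pos'])[:2]))
```

```text
ledge front [ 437.19118734 -368.16385654   83.        ] [ 456.76135849 -314.32634073   83.        ] 57.28411391851794
70.02357425237322 [ 446.97627291 -341.24509864   83.        ]
wood tip [ 362.24225227 -324.79232817   45.        ] [ 371.6089432  -299.01641933   45.        ] [ 366.92559774 -311.90437375   45.        ]
wood mid [ 440.97460161 -339.34652189   25.        ] 29.677370119843598
[ 399.2884512  -324.72649681  344.27154795] [ -4.91340048  -4.66998252 167.26265474]
lat of tool vs wood 0.5138398664997119
```

steer_hand --pt "0 0.6 40 0 0 0" --pt "0 0.6 80 0 0 0" --pt "0 0.6 120 0 0 0" --pt "0 0.6 150 0 0 0" --pt "0 0.6 160 0 0 0" --pt "0 0.6 166 0 0 0" --pt "0 0.6 166 0 0 0" --pt "0 0.6 166 0 0 0"

```text
time_s: 3.0
eef_pos: [400.0, -324.6, 180.1]
ee_rot: [0.001, 0.173, 0.985, -0.001]
force: [-0.6, -0.3, 0.4]
grip_width: 1.001
grip_force: 0.0
```

steer_hand --pt "0 0 0 0 0 0" --pt "0 0 0 0 0 0" --pt "0 0 0 0 0 0" --pt "0 0 0 0 0 0" --pt "0 0 0 0 0 0" --pt "0 0 0 0 0 0" --pt "0 0 0 0 0 0" --pt "0 0 0 0 0 0" --jaw 0.0 --grip_n 60

```text
time_s: 3.8
eef_pos: [399.7, -324.9, 179.3]
ee_rot: [0.0, 0.173, 0.985, -0.001]
force: [-1.1, -0.8, 5.4]
grip_width: 0.333
grip_force: 60.6
```

steer_hand --pt "0 0 -20 0 0 0" --pt "0 0 -60 0 0 0" --pt "0 0 -100 0 0 0" --pt "0 0 -140 0 0 0" --pt "0 20 -180 0 0 0" --pt "3 60 -200 0 0 -0.04" --pt "7 100 -200 0 0 -0.09" --pt "11 145 -200 0 0 -0.14"

```text
time_s: 4.6
eef_pos: [438.6, -183.2, 378.8]
ee_rot: [0.0, 0.103, 0.995, -0.0]
force: [1.5, 0.5, -2.9]
grip_width: 0.334
grip_force: 63.9
```

steer_hand --pt "0 0 0 0 0 0"

```text
time_s: 4.7
eef_pos: [439.2, -180.5, 378.5]
ee_rot: [-0.0, 0.101, 0.995, 0.001]
force: [-0.8, 0.2, -2.4]
grip_width: 0.333
grip_force: 63.8
```

```bash
python3 - <<'E'
from h import *
s=ctrl.sense(); M=q2R(s['ee_rot']); T=np.array([[0,1,0],[0,0,0],[0,0,0]])
W=np.column_stack([[-1,0,0],[0,1,0],[0,0,-1]])
print(s['eef_pos'],s['grip_width'],s['force'],M.T@(np.array([500,59,379])-s['eef_pos']),R.from_matrix(M.T@W).as_rotvec())
E
```

```text
[ 439.16755685 -180.461956    378.48474089] 0.33317183982730403 [-0.82611671  0.1998901  -2.44207507] [-1.16287214e+01  2.46794738e+02 -9.95967767e-02] [ 0.00184651 -0.00095737 -0.20168977]
```

steer_hand --pt "-2 40 0 0 0 -0.04" --pt "-4 80 0 0 0 -0.08" --pt "-6 120 0 0 0 -0.12" --pt "-8 160 0 0 0 -0.16" --pt "-10 200 0 0 0 -0.202" --pt "-11 235 0 0.002 -0.001 -0.202" --pt "-11.6 246.8 0 0.002 -0.001 -0.202" --pt "-11.6 246.8 0 0.002 -0.001 -0.202"

```text
time_s: 5.5
eef_pos: [501.0, 55.4, 378.2]
ee_rot: [-0.0, 0.002, 1.0, -0.001]
force: [-1.2, -0.4, -3.0]
grip_width: 0.335
grip_force: 63.8
```

steer_hand --pt "0 0 0 0 0 0" --pt "0 0 0 0 0 0"

```text
time_s: 5.7
eef_pos: [500.9, 53.4, 378.6]
ee_rot: [0.0, 0.004, 1.0, -0.001]
force: [-0.5, -0.8, -1.7]
grip_width: 0.338
grip_force: 63.8
```

```bash
python3 - <<'E'
from h import *
s=ctrl.sense(); print(s['eef_pos'],s['ee_rot']); grab('wrist','w2'); grab('top','t2'); print(ctrl.sense()['eef_pos'])
E
```

```text
[500.89432747  53.4087146  378.58577711] [ 1.85954250e-04  3.68790699e-03  9.99992520e-01 -1.15130212e-03]
[500.90842528  53.56821743 378.68769779]
```

View pics/w2.png

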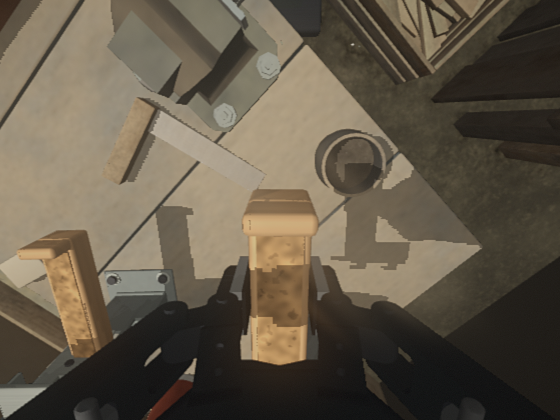

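The wrist view shows the wood centred at u≈280 (tip 245..318), but the gripper hides the post. The full post's arm is at left. I'll use the top view for relative alignment.

Run:
```python
from h import *
im=cv2.imread('pics/t2.png')
cv2.imwrite('pics/t2c.png',cv2.resize(im[100:240,150:330],None,fx=4.2,fy=4.2,interpolation=cv2.INTER_CUBIC))
```

```text
(no output)
```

View pics/t2c.png

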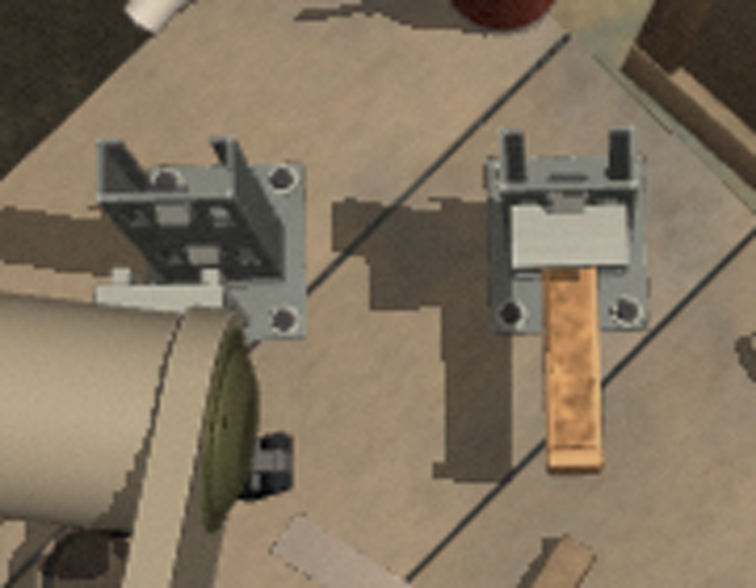

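The ledge's rear edge and both tabs of the held arm are visible at crop (97..225, 285), with tabs at (121,275) and (210,277). The post's top edge is at (97..236, 197).

Run:
```python
from h import *
g=cv2.cvtColor(cv2.imread('pics/t2.png'),cv2.COLOR_BGR2GRAY).astype(int)
for v in [163,164,165,166,167,168,169,170,171]: print(v,g[v,168:210])
print('post'); 
for v in [145,146,147,148]: print(v,g[v,168:212])
```

```text
163 [ 75  76  80  78  82  79  76  76  83 103 101 100  98  79  81  83  80  68
  56  48  46  48  49  48  44  40  41  46  56  53  58  56  53  54  47  46
  46  45  46  49  52  44]
164 [ 78  77  80  81  77  79  78  81 111 165 168 166 160  85  79  78  80  70
  68  50  41  41  40  43  45  45  42  39  42  64 137 166 164 156  80  44
  39  41  45  45  48  47]
165 [135 135 137 131  80  81  78  85 115 169 170 170 146  93  85  84  77  70
  71  65  55  42  40  43  44  42  40  42  44  70 145 172 173 165 104  59
  44  45  48  45  44  50]
166 [141 142 143 143 137 133 136 139 148 172 172 170 145  89  88  86  77  70
  71  69  66  51  39  45  50  46  48  49  48  67 145 172 172 168 110  84
  54  61  53  61  69  69]
167 [141 146 143 142 140 129 135 133 140 155 152 152 129  82  90 101  81  84
 108  74  70  71  74  91  89  89  88  87  90  96 131 144 172 167 106  91
 102 111 112 112 111 108]
168 [144 145 142 138 132 165 167 167 166 170 168 170 164 165 175 176 175 172
 174 174 172 172 172 174 173 172 174 172 170 173 173 175 176 178 165 114
  93 102 101 102 101 126]
169 [140 142 141 139 132 174 171 168 169 170
[... 524 characters left out ...]
8  67  68  67  66  71  69  79  65  67  83
  80  80  78  80  79  91  96  93  93 128 128 127 128 127 133 127 124 130
 152 119  69  68  67  67  71  66]
146 [140 140 138 132 140 153 124 123 124 124 123 125 124 122 120 120 125 126
 127 122 125 124 122 126 127 125 124 128 131 130 131 132 131 132 126 133
 154 109  73  68  67  67  67  67]
147 [141 142 138 136 138 155 128 125 130 128 108 113 114 111 109 109 112 111
 108  93  92  90  94  93  92  94  91  91  90  73  77  77  75  75  76  77
  84  74  78  67  65  66  70  68]
148 [143 139 136 138 130  98  57  59  61  59  59  55  55  51  58  58  56  51
  64  74  79  78  76  80  82  81  98  69  50  45  42  45  43  47  50  44
  51  48  66  68  66  69  66  64]
```

Run:
```python
from h import *
c=ctrl.calibration('top'); z0=199.2
for n,u,v,z in [('tabs',188.95,165,z0+68),('ledge',187.4,167.6,z0+83),('ledgeL',172.4,168,z0+83),('ledgeR',202.4,168,z0+83),('tabL',178.2,165,z0+68),('tabR',199.7,165,z0+68),('post',188.75,146.6,212),('postL',172.5,146.6,212),('postR',205,146.6,212)]: print(n,onz(c,u,v,z).round(2))
im=cv2.imread('pics/t2.png')
```

```text
tabs [593.93  50.37 267.2 ]
ledge [585.74  50.63 282.2 ]
ledgeL [585.1  79.7 282.2]
ledgeR [584.81  21.54 282.2 ]
tabL [594.03  71.52 267.2 ]
tabR [593.82  29.21 267.2 ]
post [644.17  61.19 212.  ]
postL [644.34  94.98 212.  ]
postR [644.    27.39 212.  ]
```

The top camera reads 3.1 mm low in y against the tool. The relative offset is about +10.7 mm in y with a gap of about 56 mm. I'll move to the insertion height with a gap of about 21 mm.

steer_hand --pt "0 10.7 0 0 0 -0.006" --pt "0 10.7 20 0 0 -0.006" --pt "-10 10.7 45 0 0 -0.006" --pt "-25 10.7 70 0 0 -0.006" --pt "-35 10.7 79.3 0 0 -0.006" --pt "-35 10.7 79.3 0 0 -0.006" --pt "-35 10.7 79.3 0 0 -0.006" --pt "-35 10.7 79.3 0 0 -0.006"

```text
time_s: 6.6
eef_pos: [535.8, 65.1, 300.3]
ee_rot: [0.001, -0.0, 1.0, -0.001]
force: [0.0, -0.5, -1.5]
grip_width: 0.333
grip_force: 63.8
```

steer_hand --pt "0 0 0 0 0 0" --pt "0 0 0 0 0 0" --pt "0 0 0 0 0 0"

```text
time_s: 6.9
eef_pos: [536.0, 64.9, 299.7]
ee_rot: [0.001, -0.0, 1.0, -0.001]
force: [0.1, -0.1, -1.8]
grip_width: 0.333
grip_force: 63.8
```

```bash
python3 - <<'E'
from h import *
s=ctrl.sense(); print(s['eef_pos'],s['ee_rot'])
t=grab('top','t3'); si=grab('side','s3')
a=cv2.imread('pics/t3.png')[130:190,160:225]; b=cv2.imread('pics/s3.png')[190:300,300:390]
f=lambda x,h:cv2.resize(x,(int(x.shape[1]*h/x.shape[0]),h),interpolation=cv2.INTER_NEAREST)
o=np.hstack([f(a,400),f(b,400)]); cv2.imwrite('pics/c3.png',o); print(o.shape)
E
```

```text
[535.97043774  64.94758816 299.73402284] [ 6.33062779e-04 -1.07184706e-04  9.99999215e-01 -1.07637789e-03]
(400, 760, 3)
```

View pics/c3.png

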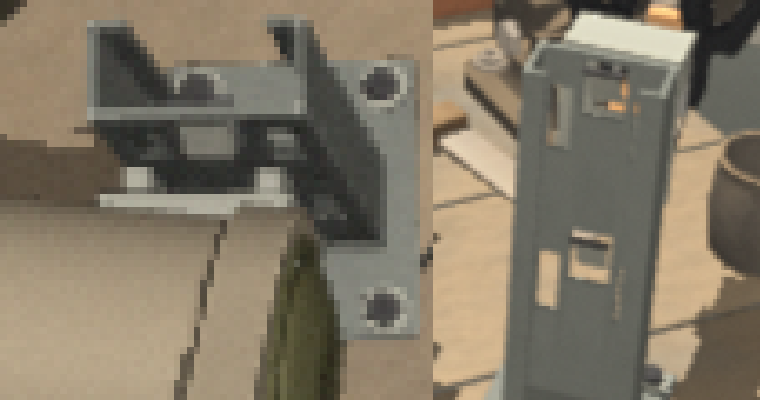

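Crop: the tabs are at about (140,180) and (270,180), and the post's top edge runs (90..307, 115). The side view shows the ledge behind the face. I'll refine at subpixel level.

Run:
```python
from h import *
g=cv2.cvtColor(cv2.imread('pics/t3.png'),cv2.COLOR_BGR2GRAY).astype(int)
for v in range(154,163): print(v,g[v,172:212])
for v in [145,146,147]: print(v,g[v,168:212])
c=ctrl.calibration('top')
for n,u,z in [('tabs',190.2,188.4),('post',189.3,212)]: print(n,onz(c,u,157,z))
```

```text
154 [82 77 78 80 77 75 60 49 52 50 47 44 47 44 43 45 47 48 56 55 55 50 55 46
 43 41 45 47 44 53 53 52 49 52 48 45 51 54 71 66]
155 [ 81  81  81  76  73  82 111 166 165 160 108  44  44  44  42  46  44  48
  43  47  49  49  45  46  46  47  89 138 132 129  84  49  46  43  44  49
  44  50  51  64]
156 [ 81  78  78  81  78  83 118 173 174 169 123  63  46  40  44  41  48  43
  49  43  46  47  51  45  50  58 115 169 170 160 104  64  48  46  47  38
  41  46  52  57]
157 [ 82  81  77  79  80  84 116 174 175 169 126  82  62  40  44  47  49  51
  45  42  47  45  46  43  47  59 120 173 176 167 105  86  43  50  47  49
  51  49  49  49]
158 [ 81  81  78  68  72  73  81 121 122 118  95  79  87  53  62  55  60  59
  59  59  57  59  75  82  79  88 132 157 156 151 109  80  54  46  45  48
  46  50  49  48]
159 [ 82  82 103 176 167 169 165 168 167 168 166 166 167 165 164 164 164 165
 165 165 165 162 165 166 164 165 168 169 173 168 165 132  65  42  53  65
  63  62  42  44]
160 [ 76  72  80 159 150 172 174 172 173 175 174 173 172 171 173 171 172 174
 171 173 171 169 173 168 127 132 150 148 151 173 164 111
[... 314 characters left out ...]
04 106 102 102 103  99 101  79  65  71
  86  59  66  81]
145 [143 140 139 138 136 128  95  67  69  66  68  65  68  67  78  65  69  80
  82  82  80  77  80  94  96  96  95 128 128 131 130 131 132 128 128 132
 154 124  65  65  66  67  69  65]
146 [139 136 138 136 137 153 126 124 124 124 124 127 128 125 122 124 125 127
 127 127 128 126 124 126 126 126 122 127 131 130 129 130 131 131 130 133
 154 115  74  67  63  68  69  70]
147 [141 138 141 138 140 156 128 129 131 129 112 112 111 111 109 108 110 110
 109  91  94  95  95  90  96  92  93  89  90  78  76  79  76  76  77  76
  83  75  78  66  66  65  70  66]
tabs [627.28821718  61.9491534  188.4       ]
post [622.11006984  59.68801509 212.        ]
```

Arm is about 1.1 mm left of the post centre. I'll correct that and advance gently.

steer_hand --pt "0 -1.1 0 0 0 0" --pt "-3 -1.1 0 0 0 0" --pt "-6 -1.1 0 0 0 0" --pt "-9 -1.1 0 0 0 0" --pt "-10.5 -1.1 0 0 0 0" --pt "-12 -1.1 0 0 0 0" --pt "-13.5 -1.1 0 0 0 0" --pt "-15 -1.1 0 0 0 0"

```text
time_s: 7.8
eef_pos: [551.2, 63.8, 299.4]
ee_rot: [0.0, -0.0, 1.0, -0.001]
force: [-0.2, -0.5, -1.1]
grip_width: 0.331
grip_force: 63.8
```

steer_hand --pt "-1 0 0 0 0 0" --pt "-2 0 0 0 0 0" --pt "-3 0 0 0 0 0" --pt "-3.5 0 0 0 0 0" --pt "-4 0 0 0 0 0"

```text
time_s: 8.3
eef_pos: [555.1, 63.8, 299.4]
ee_rot: [0.0, -0.0, 1.0, -0.001]
force: [-0.5, -0.2, -2.0]
grip_width: 0.334
grip_force: 63.8
```

steer_hand --pt "-1 0 0 0 0 0" --pt "-1.5 0 0 0 0 0" --pt "-2 0 0 0 0 0"

```text
time_s: 8.6
eef_pos: [556.9, 63.8, 299.3]
ee_rot: [-0.0, -0.0, 1.0, -0.001]
force: [-4.2, -1.3, -1.9]
grip_width: 0.331
grip_force: 64.0
```

Run:
```python
from h import *
grab('side','s4'); grab('top','t4')
a=cv2.imread('pics/t4.png')[130:190,160:225]; b=cv2.imread('pics/s4.png')[190:250,320:380]
f=lambda x,h:cv2.resize(x,(int(x.shape[1]*h/x.shape[0]),h),interpolation=cv2.INTER_NEAREST)
o=np.hstack([f(a,380),f(b,380)]); cv2.imwrite('pics/c4.png',o); print(o.shape)
```

```text
(380, 791, 3)
```

View pics/c4.png

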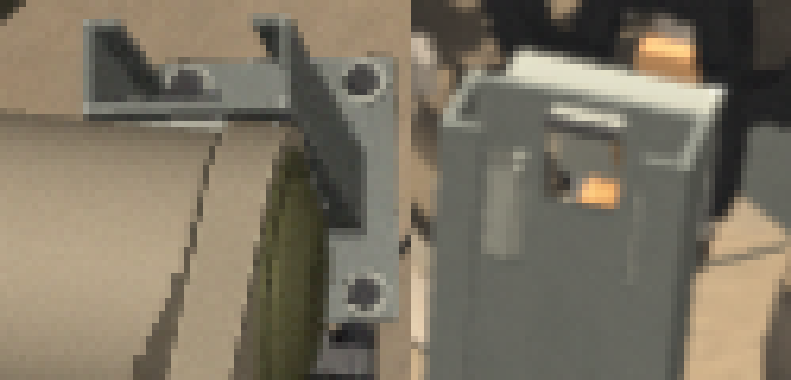

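Top view shows the ledge against the face, and the side view shows a tab lit inside its slot (500,205). The force of -4 N at the expected flush position means the leg is on the face. I'll back off 0.5 mm and lower.

steer_hand --pt "0.6 0 0 0 0 0" --pt "0.6 0 1.5 0 0 0" --pt "0.6 0 3 0 0 0" --pt "0.6 0 4.5 0 0 0" --pt "0.6 0 5.5 0 0 0" --pt "0.6 0 6.5 0 0 0"

```text
time_s: 9.3
eef_pos: [556.5, 63.8, 292.8]
ee_rot: [0.0, -0.0, 1.0, -0.001]
force: [-0.2, -0.1, -0.6]
grip_width: 0.339
grip_force: 64.0
```

steer_hand --pt "0 0 0.6 0 0 0" --pt "0 0 1.2 0 0 0" --pt "0 0 1.8 0 0 0"

```text
time_s: 9.6
eef_pos: [556.5, 63.8, 291.3]
ee_rot: [0.001, -0.0, 1.0, -0.001]
force: [-1.9, 0.1, 1.1]
grip_width: 0.334
grip_force: 64.2
```

steer_hand --pt "0 0 0.5 0 0 0" --pt "0 0 1.0 0 0 0" --pt "0 0 1.0 0 0 0"

```text
time_s: 9.9
eef_pos: [556.5, 63.8, 290.3]
ee_rot: [0.001, -0.0, 1.0, -0.001]
force: [-2.8, 0.5, 2.0]
grip_width: 0.337
grip_force: 64.5
```

steer_hand --pt "0 0 0 0 0 0" --pt "0 0 0 0 0 0" --pt "0 0 0 0 0 0" --pt "0 0 0 0 0 0" --pt "0 0 0 0 0 0" --jaw 0.55

```text
time_s: 10.4
eef_pos: [556.5, 63.8, 290.1]
ee_rot: [0.0, -0.0, 1.0, -0.001]
force: [-0.9, -0.3, 0.1]
grip_width: 0.551
grip_force: 0.0
```

Run:
```python
from h import *
grab('side','s5'); grab('wrist','w5')
a=cv2.imread('pics/w5.png')[180:370,180:380]; b=cv2.imread('pics/s5.png')[190:250,320:380]
f=lambda x,h:cv2.resize(x,(int(x.shape[1]*h/x.shape[0]),h),interpolation=cv2.INTER_NEAREST)
o=np.hstack([f(a,380),f(b,380)]); cv2.imwrite('pics/c5.png',o); print(o.shape)
```

```text
(380, 780, 3)
```

View pics/c5.png

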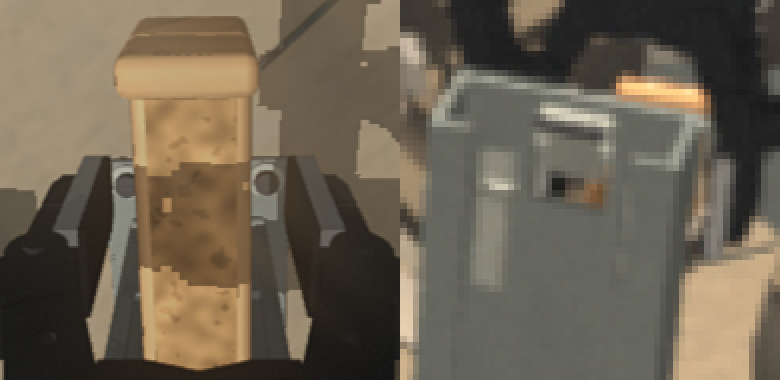

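The fingers are clear on both sides of the wood. The side view shows the tab in the slot (497,175) with the slot open below, so the arm is hanging on the catch. Now lift, close, and move over the ledge.

steer_hand --pt "0 0 -10 0 0 0" --pt "0 0 -30 0 0 0" --pt "0 0 -60 0 0 0" --pt "0 0 -90 0 0 0" --pt "0 0 -105 0 0 0" --pt "-10 0 -105 0 0 0" --pt "-30 0 -105 0 0 0" --pt "-50 0 -105 0 0 0"

```text
time_s: 11.3
eef_pos: [606.8, 64.1, 396.4]
ee_rot: [0.001, -0.0, 1.0, -0.001]
force: [-0.6, 0.5, 1.0]
grip_width: 0.547
grip_force: 0.0
```

steer_hand --pt "-13.5 0 0 0 0 0" --pt "-13.5 0 0 0 0 0" --pt "-13.5 0 0 0 0 0" --pt "-13.5 0 0 0 0 0" --pt "-13.5 0 0 0 0 0" --pt "-13.5 0 0 0 0 0" --jaw 0.0

```text
time_s: 11.9
eef_pos: [619.6, 64.1, 395.5]
ee_rot: [0.001, -0.0, 1.0, -0.001]
force: [0.7, 0.4, -0.1]
grip_width: -0.001
grip_force: 0.0
```

Run:
```python
from h import *
grab('side','s6'); grab('wrist','w6')
a=cv2.imread('pics/w6.png'); b=cv2.imread('pics/s6.png')[170:270,310:390]
a=a[150:420,130:430]
f=lambda x,h:cv2.resize(x,(int(x.shape[1]*h/x.shape[0]),h),interpolation=cv2.INTER_NEAREST)
o=np.hstack([f(a,400),f(b,400)]); cv2.imwrite('pics/c6.png',o); print(o.shape)
```

```text
(400, 764, 3)
```

View pics/c6.png

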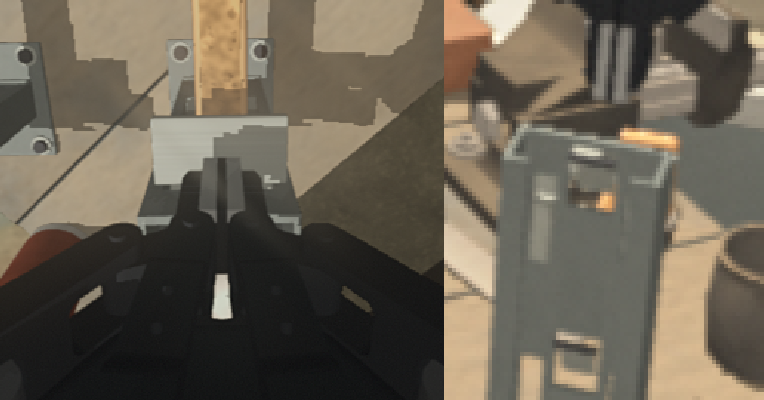

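The arm hangs level, and the shut fingers stand over the ledge's middle (ledge 152..288, fingers at 221). I'll lower slowly.

steer_hand --pt "0 0 10 0 0 0" --pt "0 0 20 0 0 0" --pt "0 0 25 0 0 0" --pt "0 0 27 0 0 0" --pt "0 0 28 0 0 0" --pt "0 0 29 0 0 0" --pt "0 0 30 0 0 0"

```text
time_s: 12.7
eef_pos: [620.0, 64.0, 365.5]
ee_rot: [0.001, -0.0, 1.0, -0.001]
force: [-1.0, -0.5, 5.2]
grip_width: 0.001
grip_force: 2.9
```

steer_hand --pt "0 0 0.5 0 0 0" --pt "0 0 1 0 0 0" --pt "0 0 1.5 0 0 0" --pt "0 0 2 0 0 0"

```text
time_s: 13.1
eef_pos: [619.8, 64.1, 365.1]
ee_rot: [0.002, -0.0, 1.0, -0.001]
force: [-5.4, -1.1, 12.6]
grip_width: 0.001
grip_force: 6.5
```

steer_hand --pt "0 0 0.4 0 0 0" --pt "0 0 0.8 0 0 0" --pt "0 0 1.2 0 0 0"

```text
time_s: 13.4
eef_pos: [619.8, 64.1, 364.3]
ee_rot: [0.002, -0.0, 1.0, -0.001]
force: [-4.8, 0.3, 12.8]
grip_width: 0.002
grip_force: 6.9
```

steer_hand --pt "0 0 0.4 0 0 0" --pt "0 0 0.8 0 0 0" --pt "0 0 1.2 0 0 0"

```text
time_s: 13.7
eef_pos: [619.8, 64.1, 363.4]
ee_rot: [0.002, -0.0, 1.0, -0.001]
force: [-5.5, 0.5, 14.0]
grip_width: 0.002
grip_force: 7.3
```

Sliding at about 13 N; continue.

steer_hand --pt "0 0 0.5 0 0 0" --pt "0 0 1 0 0 0" --pt "0 0 1.5 0 0 0" --pt "0 0 2 0 0 0" --pt "0 0 2.5 0 0 0" --pt "0 0 3 0 0 0"

```text
time_s: 14.3
eef_pos: [619.8, 64.1, 360.7]
ee_rot: [0.002, -0.0, 1.0, -0.001]
force: [-6.0, 0.1, 16.8]
grip_width: 0.001
grip_force: 8.3
```

steer_hand --pt "0 0 0.5 0 0 0" --pt "0 0 1 0 0 0" --pt "0 0 1.5 0 0 0" --pt "0 0 2 0 0 0" --pt "0 0 2.5 0 0 0"

```text
time_s: 14.8
eef_pos: [619.9, 64.1, 358.2]
ee_rot: [0.002, -0.0, 1.0, -0.001]
force: [-5.4, 0.3, 17.9]
grip_width: 0.004
grip_force: 8.3
```

steer_hand --pt "0 0 0.5 0 0 0" --pt "0 0 1 0 0 0" --pt "0 0 1.5 0 0 0" --pt "0 0 2 0 0 0" --pt "0 0 2.5 0 0 0"

```text
time_s: 15.3
eef_pos: [619.9, 64.1, 355.9]
ee_rot: [0.003, -0.0, 1.0, -0.001]
force: [-5.3, 0.0, 16.9]
grip_width: 0.0
grip_force: 8.6
```

steer_hand --pt "0 0 0.4 0 0 0" --pt "0 0 0.8 0 0 0" --pt "0 0 1.2 0 0 0"

```text
time_s: 15.6
eef_pos: [620.0, 64.0, 352.7]
ee_rot: [0.001, -0.0, 1.0, -0.001]
force: [-2.1, 0.6, 15.7]
grip_width: -0.002
grip_force: 7.8
```

steer_hand --pt "0 0 0.5 0 0 0" --pt "0 0 1 0 0 0" --pt "0 0 1 0 0 0"

```text
time_s: 15.9
eef_pos: [619.9, 64.0, 352.6]
ee_rot: [0.002, -0.0, 1.0, -0.001]
force: [-4.1, -0.4, 13.1]
grip_width: 0.0
grip_force: 6.8
```

It is at the stop. I'll retract and look.

steer_hand --pt "0 0 -5 0 0 0" --pt "0 0 -20 0 0 0" --pt "0 0 -50 0 0 0" --pt "0 0 -90 0 0 0" --pt "40 0 -110 0 0 0" --pt "80 0 -110 0 0 0" --pt "120 0 -110 0 0 0" --pt "160 0 -110 0 0 0"

```text
time_s: 16.7
eef_pos: [458.2, 64.2, 460.1]
ee_rot: [0.0, -0.0, 1.0, -0.001]
force: [0.1, -0.6, 1.1]
grip_width: -0.001
grip_force: 0.0
```

steer_hand --pt "40 -40 0 0 0 0" --pt "40 -70 0 0 0 0" --pt "40 -100 0 0 0 0" --pt "40 -100 0 0 0 0"

```text
time_s: 17.1
eef_pos: [419.7, -38.2, 460.5]
ee_rot: [0.0, 0.002, 1.0, -0.001]
force: [0.4, 0.1, -0.4]
grip_width: -0.001
grip_force: 0.0
```

Run:
```python
from h import *
print(ctrl.sense()['force'])
grab('side','s7'); grab('top','t7')
a=cv2.imread('pics/t7.png')[125:215,160:315]; b=cv2.imread('pics/s7.png')[165:285,215:385]
f=lambda x,h:cv2.resize(x,(int(x.shape[1]*h/x.shape[0]),h),interpolation=cv2.INTER_NEAREST)
f2=lambda x,w:cv2.resize(x,(w,int(x.shape[0]*w/x.shape[1])),interpolation=cv2.INTER_NEAREST)
o=np.vstack([f2(a,420),f2(b,420)]); cv2.imwrite('pics/c7.png',o); print(o.shape)
```

```text
[ 0.4242209   0.08503717 -0.41529707]
(539, 420, 3)
```

View pics/c7.png

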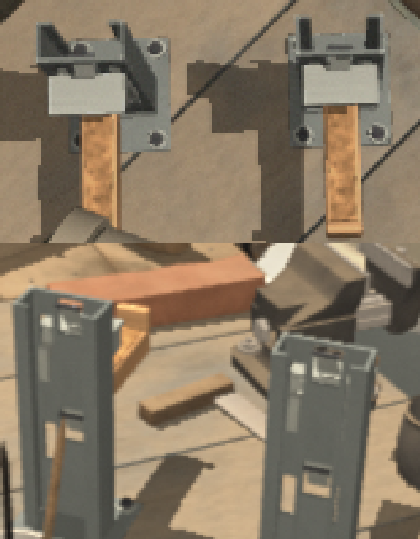

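Both arms now look alike: seated, level, with the catch over the ledge's rear edge at (88,68) and (340,62). The square, pot and wax were not touched. I'm handing in the job.

```bash
python3 -c "
from rig import ctrl
print(ctrl.finish_job())"
```

```text
the job is handed in; nothing more can be done
None
```

The loose arm hung on the catch by itself, was pressed home with about 18 N at most and snapped in level with the other arm; the job was handed in at about 17 s, and no verdict came back.

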